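Load the converter bricks into their test nests and fit the heat sinks

TASK

Set up the burn-in test: seat each of the three converter modules, pins down, fully home in the nest made to its size, and lay the two finned heat sinks, fins up, squarely on the two larger modules, each sink on the module with the same outline. Everything must end up flat and let go, and the loupe standing among the parts must stay standing where it is.

Things in the scene. Friction and masses are not known exactly. Their poses are not given: they have to be found in the camera images.
- brick_half: loose half-brick power converter module: black potted block 61 x 58 mm (x by y) with a flat dark grey metal baseplate on top with four screw holes; it stands on brass pins 4 mm long, the block itself reaches from 4 to 16.7 mm above the pin tips. Origin: centre, at the level of the pin tips; z up, x along the 61 mm side.
- brick_quarter: loose quarter-brick power converter module: black potted block 58 x 37 mm (x by y) with a flat dark grey metal baseplate on top with four screw holes; it stands on brass pins 4 mm long, the block itself reaches from 4 to 16.7 mm above the pin tips. Origin: centre, at the level of the pin tips; z up, x along the 58 mm side.
- brick_eighth: loose eighth-brick power converter module: black potted block 58 x 23 mm (x by y) with a flat dark grey metal baseplate on top with four screw holes; it stands on brass pins 4 mm long, the block itself reaches from 4 to 16.7 mm above the pin tips. Origin: centre, at the level of the pin tips; z up, x along the 58 mm side.
- sink_half: loose finned plain grey aluminium heat sink for the half-brick, 61 x 58 mm (x by y), 22 mm high over the fins, base 5 mm thick; the fins run along x and the outermost two are flush with the long sides, so it can be gripped across y. Origin: centre of the underside; z up. It lies fins up.
- sink_quarter: loose finned plain grey aluminium heat sink for the quarter-brick, 58 x 37 mm (x by y), 22 mm high over the fins, base 5 mm thick; the fins run along x and the outermost two are flush with the long sides, so it can be gripped across y. Origin: centre of the underside; z up. It lies fins up.
- nest_half: fixed half-brick test nest: brown board 12 mm thick, 107 x 88 mm, top = floor of a 67 x 64 mm pocket (3 mm play) between white corner guides (12 mm high, flared above 8 mm, 12 mm along each side, mid-sides open); grey terminal strip 9 mm high at +x edge. Origin: on table under pocket centre; x along its long side. Takes module either way round; its top then 28.7 mm above table.
- nest_quarter: fixed quarter-brick test nest: brown board 12 mm thick, 104 x 67 mm, top = floor of a 64 x 43 mm pocket (3 mm play) between white corner guides (12 mm high, flared above 8 mm, 12 mm along each side, mid-sides open); grey terminal strip 9 mm high at +x edge. Origin: on table under pocket centre; x along its long side. Takes module either way round; its top then 28.7 mm above table.
- nest_eighth: fixed eighth-brick test nest: brown board 12 mm thick, 104 x 53 mm, top = floor of a 64 x 29 mm pocket (3 mm play) between white corner guides (12 mm high, flared above 8 mm, 11 mm along each side, mid-sides open); grey terminal strip 9 mm high at +x edge. Origin: on table under pocket centre; x along its long side. Takes module either way round; its top then 28.7 mm above table.
- loupe: black eye loupe, 38 mm across and 36 mm high, standing loose among the work; a bystander. Origin: centre of its underside.
There are look-alikes about, which are no part of the job. What is shaped like the brick_half but purple is not meant.

How it is judged:
By the outcome, as a careful person would: the job done as asked, in the order asked, and still so for the second after the job is handed in, with the robot touching nothing.
It also fails if it takes over 102 s, if anything falls off the work surface, if the arm or the gripper's body presses on something with over 40 N, if the wrist force passes 120 N, or if a joint passes its speed limit or range.

ROBOT

A 6-joint arm with a two-finger parallel gripper is mounted at the origin on a cart in front of the work surface, level with it; the furniture and walls round the work are solid. World frame = base frame: x ahead of the robot, y to its left, z up, the work surface at z = 0. Lengths are in m, angles in rad, forces in N, time in s.
With the tool pointing down it reaches from about 0.35 to 0.85 m from the base axis. Payload 8.1 kg.
Tool frame: the origin (TCP) lies at the very end of the fingers, on their centre line; the grasp point (between the pads) lies 19 mm behind it; z points along the fingers, y is the line along which they close (so a half turn about z gives the same grasp; the last joint's range is limited). The gripper opens to 93 mm and grips with 3 to 60 N. Pads are 15 mm wide; open, the fingers measure 128 mm over their backs; the gripper's body (75 mm by 188 mm) begins 65 mm behind the grasp point.
Start: joints at [1.183, 0.13, 1.488, -0, 1.523, -0.085], TCP at [0.179, 0.573, 0.219] pointing down, gripper open.
Joint ranges: [-2.96, 2.96], [-0.89, 2.26], [0.02, 2.5], [-1.34, 4.48], [0, 2.73], [-2.66, 2.66]. Speed limits (rad/s): [2.39, 2.39, 2.79, 3.14, 3.14, 3.14].

INTERFACE

Orientations are given as a rotation vector (axis times angle).
In Python, from plant import monitor, eyes, ticket gives the robot as it stands.
- The arm moves only by the tool arm_command, never from a script. Its argument "deltas" is a list that holds one entry, the list of rows, each a list of 6 numbers: the shift along the world's x, y, z in cm, then the turn, a rotation vector about the world's x, y, z in degrees. In form: [[[tx, ty, tz, rx, ry, rz], ...]]. A call has 1 to 12 rows; each row shifts and turns the commanded pose from where the row before left it; what a row does not reach is not made up. A row lasts 1/12 s, in which the tool goes at most 41.7 mm and 7.16 degrees, less where a joint would pass 70% of its speed; a pose out of reach is approached as far as the arm can. A call is refused whole if a number of a shift passes 4.17 or a number of a turn 7.16, either way. A call with a gripper value outside its range is refused whole. "gripper" is the opening, from -1 (shut) to 1 (fully open), set as the call begins (left out, the last holds). The fingers move at their own pace and stop on an object; "squeeze" is the grip in N (left out, the last holds). Time passes only in rows, so rows that do not move let the fingers close. It gives the time, the measured TCP pose, the force, the opening and the grip force at its end, in the units of the state.
- monitor.read_state(): the state, without advancing time (a new reading comes with each control period).
- eyes.read_camera(name): name is "scene" or "top" or "wrist"; returns the picture (480x640x3 uint8, blue, green, red); there is no depth.
- eyes.camera_model(name): a dict with "fx", "fy", "cx", "cy" (pixels), "k1" (the pictures are not rectified: a ray, as slopes to the right and down, at radius r is drawn at 1 + k1 r^2 times it, then the intrinsics apply), "rvec" (rotation vector, rad) and "tvec" (3), from world to camera coordinates, as OpenCV has them. Camera axes: x right, y down, z forward; pixel columns grow to the right and rows downward; lengths in m; the calibration is good to about 2 mm. A picture is of the moment at which its call begins: read the wrist's pose just before it. camera_model takes no time and is no camera call; for the wrist camera it gives the pose at the moment of the call.
- ticket.close_job(): hands the job in; it is judged then, once.
The state is a dict: "t": time; "q": joint angles; "dq": joint speeds; "joint_torque": joint torques, N m; "tool_pos": TCP position; "orientation": TCP orientation; "force": force on the tool from outside, world axes, zero at the start; "wrist_torque": the same for the moment, N m; "opening": finger opening in m; "gripper_force": force on a finger pad.
Only numpy, scipy, OpenCV 4.12 (cv2) and the standard library are available. Lean on these libraries where they do the work, as an engineer would, in place of code of your own. Each camera call takes 0.05 s, during which the arm holds its last target. There are 200 camera calls.

## Working session

There is one attempt and no reset: what is moved stays moved. The work goes in short steps, Python scripts to look and compute and a tool call to move; the robot and the scene stay as the last step left them, time stands still between calls to the robot, and variables do not carry over. Pictures are saved under pics/ and viewed, at most 14 in all, crops included, and the job is handed in when it is done.

Besides the shell and the picture viewer there is one more tool, called after ">>>" as name(argument=value, ...), one argument or row to a line, values as JSON. arm_command: Moves the arm, as the interface text tells. Its arguments: {"type":"object","properties":{"deltas":{"type":"array"},"gripper":{"type":"number"},"squeeze":{"type":"number"}},"required":["deltas"]}

```bash
ls; mkdir -p pics; python3 - <<'E'
from plant import monitor, eyes
import cv2
s=monitor.read_state();print(s)
for n in("top","scene"):
    cv2.imwrite(f"pics/{n}0.png",eyes.read_camera(n)); print(n,eyes.camera_model(n))
print(eyes.camera_model("wrist"))
E
```

```text
pics
{'t': 0.0, 'q': array([ 1.18258338e+00,  1.31167063e-01,  1.48925978e+00,  1.87426595e-05,
        1.52301035e+00, -8.54130748e-02]), 'dq': array([-0.00016719, -0.00058001,  0.00128764,  0.00076844, -0.00014592,
       -0.00052822]), 'joint_torque': array([ 3.71296517e-05, -5.59846795e+01, -4.91754448e+01,  7.68158538e-02,
        3.55093216e-02, -1.29884670e-04]), 'tool_pos': array([0.17868015, 0.57218255, 0.21759464]), 'orientation': array([-4.73755131e-01, -3.10520844e+00,  2.80923407e-03]), 'force': array([-0.26896662,  0.13777746,  0.20270482]), 'wrist_torque': array([-0.01183942,  0.04167276,  0.03402469]), 'gripper_force': 0.0, 'opening': 0.09283719142988493}
top {'fx': 475.484303377676, 'fy': 475.484303377676, 'cx': 319.9252199712345, 'cy': 239.53387448602925, 'k1': -0.04144023139512947, 'rvec': array([ 2.16751375, -2.14905022,  0.17962625]), 'tvec': array([-0.05900798,  0.47929517,  0.86216689])}
scene {'fx': 472.49359602622496, 'fy': 472.49359602622496, 'cx': 322.82289526722064, 'cy': 238.1360224353495, 'k1': -0.017694849267783423, 'rvec': array([ 2.17352013, -1.19903615,  0.42758643]), 'tvec': array([-0.31266177,  0.330929  ,  0.84841246])}
{'fx': 374.98960922023065, 'fy': 374.98960922023065, 'cx': 316.51973042434383, 'cy': 245.6181223766837, 'k1': -0.04285350761272554, 'rvec': array([-2.3479843 , -1.72716346, -0.23398252]), 'tvec': array([-0.5996202 , -0.03025785,  0.38897402])}
```

View pics/top0.png

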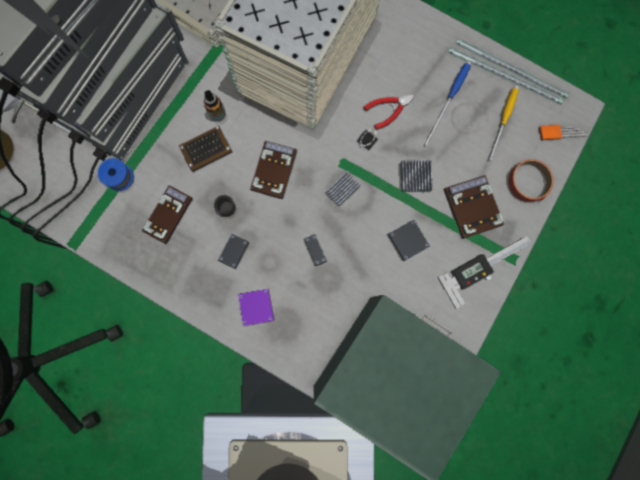

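View pics/scene0.png

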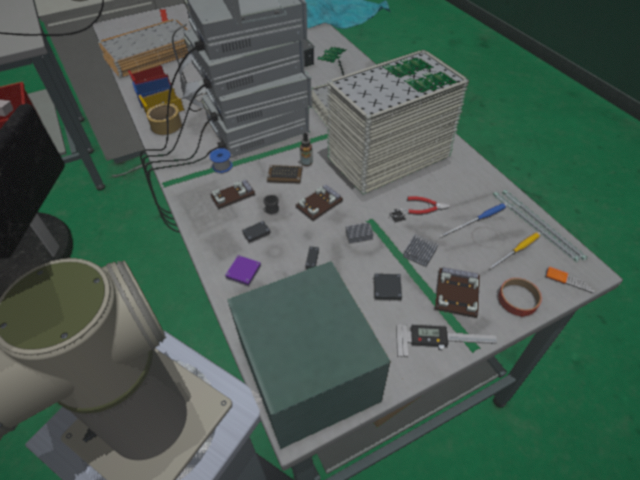

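Top view candidates:
- **Half-brick:** (408,240) dark grey. The purple one at (256,307) is a decoy.
- **Other bricks:** quarter at (234,251), eighth at (315,250).
- **Sinks:** half at (415,176), quarter at (343,189).
- **Nests:** half at (473,207), quarter at (275,168), eighth at (167,214). The brown board at (206,149) is a look-alike.
- **Loupe:** (224,205).
- **Tall obstacles:** white stack at (300,60) and green box at (400,385).

Next I'll get coarse positions from top and scene together.

```bash
cat > h.py <<'E'
import numpy as np, cv2
from plant import monitor, eyes
from scipy.spatial.transform import Rotation as R
def ray(m,px):
    K=np.array([[m['fx'],0,m['cx']],[0,m['fy'],m['cy']],[0,0,1]])
    u=cv2.undistortPoints(np.array(px,float).reshape(-1,1,2),K,np.array([m['k1'],0,0,0.])).reshape(-1,2)
    Rm=R.from_rotvec(m['rvec']).as_matrix()
    d=np.c_[u,np.ones(len(u))]@Rm; return -Rm.T@m['tvec'],d/np.linalg.norm(d,axis=1,keepdims=True)
def plane(m,px,z):
    c,d=ray(m,px); return c+d*((z-c[2])/d[:,2])[:,None]
def tri(m1,p1,m2,p2):   # closest point of two rays, and the gap
    c1,d1=ray(m1,p1);c2,d2=ray(m2,p2);out=[]
    for a,b in zip(d1,d2):
        t=np.linalg.lstsq(np.c_[a,-b],c2-c1,rcond=None)[0]
        P,Q=c1+a*t[0],c2+b*t[1]; out.append(np.r_[(P+Q)/2,np.linalg.norm(P-Q)])
    return np.array(out)
def proj(m,P):
    K=np.array([[m['fx'],0,m['cx']],[0,m['fy'],m['cy']],[0,0,1]])
    return cv2.projectPoints(np.array(P,float).reshape(-1,1,3),m['rvec'],m['tvec'],K,np.array([m['k1'],0,0,0.]))[0].reshape(-1,2)
E
python3 - <<'E'
from h import *
np.set_printoptions(precision=4,suppress=True)
T=eyes.camera_model("top");S=eyes.camera_model("scene")
names="bh bq be sh sq nh nq ne loupe purple decoy".split()
t=[(408,240),(234,251),(315,250),(415,176),(343,189),(473,207),(275,168),(167,214),(224,205),(256,307),(206,149)]
s=[(388,286),(257,231),(312,258),(421,249),(359,233),(458,291),(319,203),(233,193),(271,203),(243,269),(284,174)]
for n,a in zip(names,tri(T,t,S,s)):print(n,a,np.hypot(a[0],a[1]).round(3))
print("tcp px",proj(T,[[.179,.573,.22]]),"cams",ray(T,[(0,0)])[0],ray(S,[(0,0)])[0],ray(eyes.camera_model("wrist"),[(0,0)])[0])
# tall obstacles
print(tri(T,[(219,14),(315,67),(380,300),(497,375),(316,393)],S,[(328,87),(360,118),(230,297),(0,0),(0,0)])[:3])
print(plane(T,[(310,127),(216,42),(320,385),(480,356)],0.))
E
```

```text
bh [ 0.485  -0.2284  0.0086  0.0019] 0.536
bq [0.4597 0.1092 0.0113 0.0015] 0.472
be [ 0.4632 -0.0463  0.008   0.0005] 0.466
sh [ 0.6141 -0.2453  0.0115  0.0039] 0.661
sq [ 0.5847 -0.1004  0.0093  0.    ] 0.593
nh [ 0.5535 -0.3612  0.007   0.0033] 0.661
nq [0.626  0.0367 0.0029 0.0047] 0.627
ne [0.5308 0.2419 0.0112 0.0014] 0.583
loupe [0.5475 0.1308 0.0195 0.0001] 0.563
purple [0.3527 0.0647 0.013  0.0002] 0.359
decoy [0.6632 0.1737 0.0078 0.0018] 0.686
tcp px [[-112.7207  422.9281]] cams [ 0.3523 -0.0343  0.9226] [-0.0793 -0.4335  0.8561] [0.1075 0.5948 0.3827]
[[ 0.8211  0.1237  0.2054  0.0182]
 [ 0.709  -0.0327  0.2398  0.0234]
 [ 0.2862 -0.0982  0.1895  0.1812]]
[[ 0.7158 -0.0339  0.    ]
 [ 0.9004  0.1648  0.    ]
 [ 0.2077 -0.0577  0.    ]
 [ 0.2617 -0.3652  0.    ]]
```

```bash
python3 - <<'E'
from h import *
np.set_printoptions(precision=4,suppress=True)
s=monitor.read_state();M=R.from_rotvec(s['orientation']).as_matrix();print(M)
m=eyes.camera_model("wrist");c,d=ray(m,[(320,240),(320,0),(320,479),(0,240),(639,240)])
print("cam offset in tool",M.T@(c-s['tool_pos']),"dirs in tool",d@M)
E
```

```text
[[-0.9545  0.2982 -0.0006]
 [ 0.2982  0.9545 -0.0015]
 [ 0.0001 -0.0016 -1.    ]]
cam offset in tool [ 0.0747 -0.     -0.165 ] dirs in tool [[-0.2522  0.0106  0.9676]
 [ 0.3134  0.0089  0.9496]
 [-0.7409  0.0091  0.6715]
 [-0.1899 -0.6565  0.7301]
 [-0.1878  0.6658  0.7221]]
```

>>> arm_command(
  deltas=[
    [[2.8,-3.2,0.3,0,0,0],[2.8,-3.2,0.3,0,0,0],[2.8,-3.2,0.3,0,0,0],[2.8,-3.2,0.3,0,0,0],[2.8,-3.2,0.3,0,0,0],[2.8,-3.2,0.3,0,0,0],[2.8,-3.2,0.3,0,0,0],[2.8,-3.2,0.3,0,0,0],[2.8,-3.2,0.3,0,0,0],[2.8,-3.2,0.3,0,0,0],[2.8,-3.2,0.3,0,0,0],[0,0,0,0,0,0]],
  ],
)

```text
t: 1.1
tool_pos: [0.4838, 0.223, 0.251]
orientation: [0.483, 3.102, -0.003]
force: [0.2, 1.1, 0.0]
opening: 0.0929
gripper_force: 0.0
```

```bash
cat > snap.py <<'E'
import sys,pickle
from h import *
n=sys.argv[1]; s=monitor.read_state(); m=eyes.camera_model("wrist"); im=eyes.read_camera("wrist")
cv2.imwrite(f"pics/{n}.png",im); pickle.dump((s,m),open(f"pics/{n}.pkl","wb"))
E
python3 snap.py w1
```

>>> arm_command(
  deltas=[
    [[-0.3,-3.0,0,0,0,0],[-0.3,-3.0,0,0,0,0],[-0.3,-3.0,0,0,0,0],[-0.3,-3.0,0,0,0,0],[-0.3,-3.0,0,0,0,0],[-0.3,-3.0,0,0,0,0],[-0.3,-3.0,0,0,0,0],[0,0,0,0,0,0]],
  ],
)

```text
t: 1.82
tool_pos: [0.4581, 0.0156, 0.2505]
orientation: [-0.478, -3.105, 0.003]
force: [-0.9, -1.3, 1.1]
opening: 0.0929
gripper_force: 0.0
```

```bash
python3 snap.py w2
```

>>> arm_command(
  deltas=[
    [[0,-3.0,0,0,0,0],[0,-3.0,0,0,0,0],[0,-3.0,0,0,0,0],[0,-3.0,0,0,0,0],[0,-3.0,0,0,0,0],[0,-3.0,0,0,0,0],[0,-3.0,0,0,0,0],[0,0,0,0,0,0]],
  ],
)

```text
t: 2.53
tool_pos: [0.4591, -0.1938, 0.2503]
orientation: [-0.476, -3.105, 0.002]
force: [-0.6, -0.2, 0.5]
opening: 0.093
gripper_force: 0.0
```

```bash
python3 snap.py w3; python3 -c "
import cv2,numpy as np
a=[cv2.imread(f'pics/w{i}.png') for i in (1,2,3)]
cv2.imwrite('pics/m12.png',cv2.resize(np.vstack(a[:2]),None,fx=.625,fy=.625,interpolation=cv2.INTER_AREA))
"
```

```text
(no output)
```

View pics/m12.png

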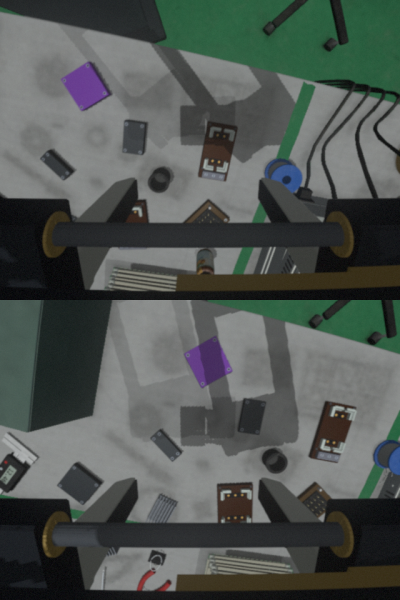

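View pics/w3.png

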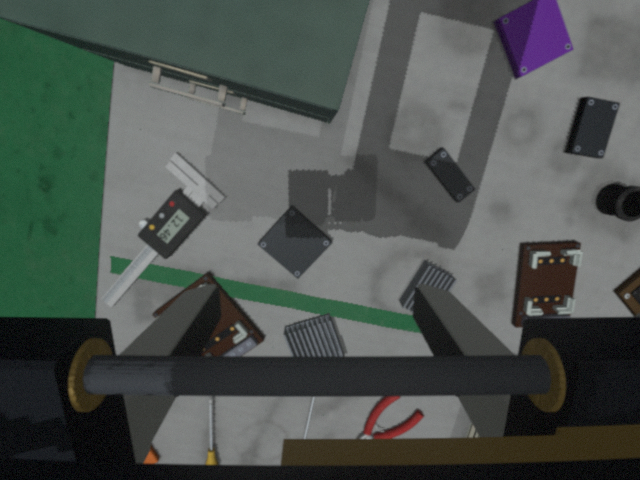

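Wrist w3 (full image): half-brick at (295,242), eighth brick at (450,175), quarter brick at (593,127), purple decoy at (533,38), quarter sink at (427,288), half sink at (316,337), half nest at (215,315), partly behind a finger. I'll check them in close crops.

```bash
cat > crops.py <<'E'
import pickle
from h import *
def load(n): return cv2.imread(f"pics/{n}.png"),pickle.load(open(f"pics/{n}.pkl","rb"))[1]
C=dict(bh=(.485,-.2284,.0167),bq=(.4597,.1092,.0167),be=(.4632,-.0463,.0167),sq=(.5847,-.1004,.022),nq=(.626,.0367,.012),ne=(.5308,.2419,.012))
if __name__=="__main__":
    L=[("w3","bh"),("w2","bh"),("w3","be"),("w2","be"),("w1","be"),("w2","bq"),("w1","bq"),("w3","bq"),("w1","ne"),("w2","ne"),("w3","sq"),("w3","nq")]
    tiles=[]
    for w,o in L:
        im,m=load(w);u,v=proj(m,[C[o]])[0].round().astype(int); p=cv2.copyMakeBorder(im,60,60,60,60,cv2.BORDER_CONSTANT)
        t=cv2.resize(p[v+10:v+110,u+10:u+110],(200,200),interpolation=cv2.INTER_CUBIC) if 0<=u<640 and 0<=v<480 else np.zeros((200,200,3),np.uint8)
        print(w,o,"topleft",u-50,v-50); cv2.rectangle(t,(0,0),(199,199),(0,0,255),1); tiles.append(cv2.convertScaleAbs(t,alpha=1.6))
    cv2.imwrite("pics/c1.png",np.vstack([np.hstack(tiles[i:i+4]) for i in (0,4,8)]))
E
python3 crops.py
```

```text
w3 bh topleft 243 195
w2 bh topleft 73 248
w3 be topleft 401 127
w2 be topleft 214 185
w1 be topleft 37 217
w2 bq topleft 351 139
w1 bq topleft 160 174
w3 bq topleft 543 80
w1 ne topleft 295 197
w2 ne topleft 481 165
w3 sq topleft 378 245
w3 nq topleft 496 240
```

View pics/c1.png

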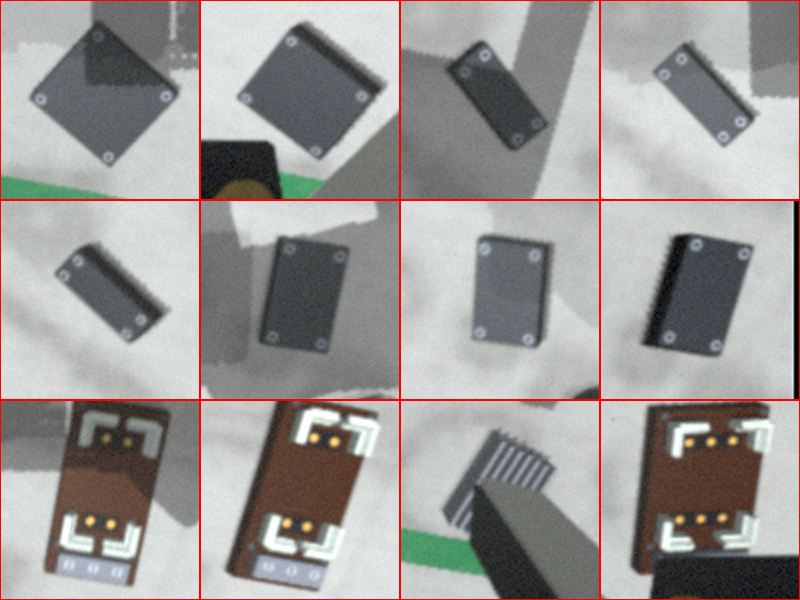

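Crops show the four screws on each brick top, and in the eighth and quarter nests the white guides with gold pads. The purple decoy isn't in any crop. Triangulating the screws and pads now.

```bash
cat > m1.py <<'E'
from crops import *
np.set_printoptions(precision=4,suppress=True)
D={"bh":{"w3":((243,195),[(98,36),(167,96),(108,158),(41,99)]),"w2":((73,248),[(91,41),(162,96),(115,152),(46,98)])},
"be":{"w3":((401,127),[(86,54),(137,123),(117,139),(65,72)]),"w2":((214,185),[(82,59),(141,121),(124,136),(64,74)]),"w1":((37,217),[(78,61),(141,120),(127,134),(64,75)])},
"bq":{"w2":((351,139),[(90,48),(140,57),(121,144),(72,137)]),"w1":((160,174),[(85,48),(135,56),(129,140),(80,132)]),"w3":((543,80),[(97,44),(144,53),(116,145),(70,138)])},
"ne":{"w1":((295,197),[(107,40),(127,42),(111,124),(90,120)]),"w2":((481,165),[(114,38),(134,41),(107,127),(87,124)])},
"nq":{"w3":((496,240),[(90,42),(132,41),(122,117),(79,119)])}}
for o,V in D.items():
    px={w:(np.array(t)+.5)/2-.5+tl for w,(tl,t) in V.items()}; ws=list(V)
    for a,b in zip(ws,ws[1:]): 
        t3=tri(load(a)[1],px[a],load(b)[1],px[b]); print(o,a,b,"z",t3[:,2],"gap",t3[:,3].max())
    z={"n":.0125}.get(o[0],.0167)
    for w in ws:
        P=plane(load(w)[1],px[w],z)[:,:2]; e=np.roll(P,-1,0)-P; l=np.linalg.norm(e,axis=1)
        k=0 if l[0]+l[2]>l[1]+l[3] else 1
        d=e[k]-e[k+2]; print(o,w,"c",P.mean(0),"sides",l,"long-axis deg",np.degrees(np.arctan2(d[1],d[0]))%180)
E
python3 m1.py
```

```text
bh w3 w2 z [0.0156 0.0162 0.016  0.0159] gap 0.00011252688038663467
bh w3 c [ 0.4836 -0.2267] sides [0.0502 0.0489 0.0502 0.0476] long-axis deg 29.973295564969174
bh w2 c [ 0.4836 -0.2263] sides [0.05   0.0488 0.0501 0.0477] long-axis deg 29.835267713768843
be w3 w2 z [0.0166 0.015  0.0145 0.0157] gap 0.0005128138153891168
be w2 w1 z [0.0153 0.0155 0.0157 0.0145] gap 0.0006798100566979229
be w3 c [ 0.4623 -0.0451] sides [0.047  0.0132 0.0467 0.0139] long-axis deg 23.5456276660643
be w2 c [ 0.4623 -0.0445] sides [0.0466 0.0129 0.0473 0.0131] long-axis deg 24.465646501575375
be w1 c [ 0.462  -0.0437] sides [0.047  0.013  0.0473 0.0128] long-axis deg 23.740989908935035
bq w2 w1 z [0.0157 0.0155 0.0146 0.0147] gap 0.0011154356158679217
bq w1 w3 z [0.016  0.0159 0.0156 0.016 ] gap 0.0014968087247004792
bq w2 c [0.4586 0.1124] sides [0.0269 0.0467 0.027  0.0475] long-axis deg 153.83721403237362
bq w1 c [0.4579 0.1133] sides [0.027  0.0472 0.0273 0.047 ] long-axis deg 154.50872978272162
bq w3 c [0.4584 0.1125] sides [0.0266 0.0472 0.0263 0.0477] long-axis deg 154.47216882541716
ne w1 w2 z [0.0115 0.0122 0.0117 0.0116] gap 0.0018628982357961415
ne w1 c [0.522  0.2488] sides [0.011  0.0477 0.0121 0.0466] long-axis deg 152.44781371894464
ne w2 c [0.5228 0.2484] sides [0.0115 0.0485 0.0119 0.0484] long-axis deg 153.01214058713975
nq w3 c [0.6146 0.0409] sides [0.0249 0.0472 0.0261 0.0477] long-axis deg 164.8107071349794
```

>>> arm_command(
  deltas=[
    [[3.6,0.2,0,0,0,0],[3.6,0.2,0,0,0,0],[3.6,0.2,0,0,0,0],[3.6,0.2,0,0,0,0],[0,0,0,0,0,0]],
  ],
)

```text
t: 3.0
tool_pos: [0.6071, -0.179, 0.2464]
orientation: [-0.467, -3.102, -0.005]
force: [0.4, -0.1, -1.2]
opening: 0.0932
gripper_force: 0.0
```

```bash
python3 snap.py w4
```

>>> arm_command(
  deltas=[
    [[0,-3.3,0,0,0,0],[0,-3.3,0,0,0,0],[0,-3.3,0,0,0,0],[0,-3.3,0,0,0,0],[0,0,0,0,0,0]],
  ],
)

```text
t: 3.47
tool_pos: [0.6018, -0.3189, 0.2508]
orientation: [-0.479, -3.105, 0.003]
force: [0.5, 0.2, -0.5]
opening: 0.0928
gripper_force: 0.0
```

```bash
python3 snap.py w5; cat > tiles.py <<'E'
import sys
from crops import *
out=sys.argv[1]; tiles=[]   # args: img:x,y,z ...
for a in sys.argv[2:]:
    w,p=a.split(":"); im,m=load(w);u,v=proj(m,[tuple(map(float,p.split(",")))])[0].round().astype(int)
    q=cv2.copyMakeBorder(im,700,700,700,700,cv2.BORDER_CONSTANT); t=cv2.resize(q[v+640:v+760,u+640:u+760],(240,240),interpolation=cv2.INTER_CUBIC)
    print(a,"topleft",u-60,v-60); cv2.rectangle(t,(0,0),(239,239),(0,0,255),1); tiles.append(cv2.convertScaleAbs(t,alpha=1.5))
while len(tiles)%3: tiles.append(tiles[0]*0)
cv2.imwrite(out,np.vstack([np.hstack(tiles[i:i+3]) for i in range(0,len(tiles),3)]))
E
python3 tiles.py pics/c2.png w4:.5535,-.3612,.012 w5:.5535,-.3612,.012 w4:.6141,-.2453,.022 w5:.6141,-.2453,.022 w4:.5847,-.1004,.022 w5:.5847,-.1004,.022
```

```text
w4:.5535,-.3612,.012 topleft 82 157
w5:.5535,-.3612,.012 topleft 205 122
w4:.6141,-.2453,.022 topleft 198 181
w5:.6141,-.2453,.022 topleft 326 145
w4:.5847,-.1004,.022 topleft 322 114
w5:.5847,-.1004,.022 topleft 455 76
```

View pics/c2.png

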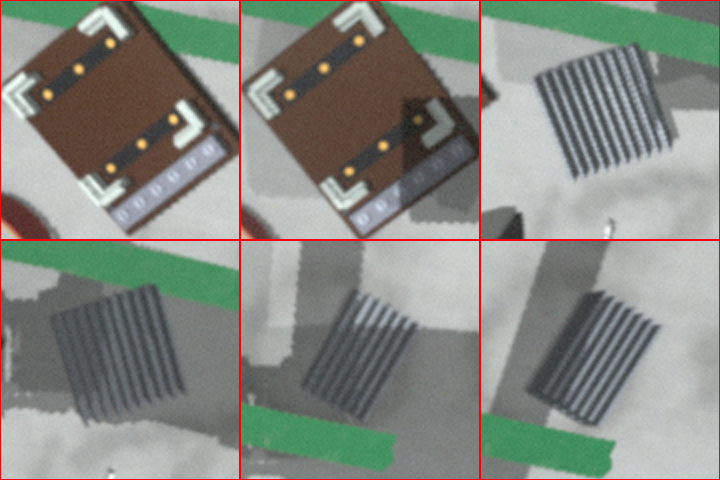

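```bash
cat > m2.py <<'E'
from crops import *
np.set_printoptions(precision=4,suppress=True)
def meas(D,s):
  for o,(z,V) in D.items():
    px={w:(np.array(t)+.5)/s-.5+tl for w,(tl,t) in V.items()}; ws=list(V)
    for a,b in zip(ws,ws[1:]):
        t3=tri(load(a)[1],px[a],load(b)[1],px[b]); print(o,a,b,"z",t3[:,2],"gap",t3[:,3].max())
    for w in ws:
        P=plane(load(w)[1],px[w],z)[:,:2]; e=np.roll(P,-1,0)-P; l=np.linalg.norm(e,axis=1)
        k=0 if l[0]+l[2]>l[1]+l[3] else 1
        d=e[k]-e[k+2]; print(o,w,"c",P.mean(0),"sides",l,"long-axis deg",np.degrees(np.arctan2(d[1],d[0]))%180)
if __name__=="__main__":
  meas({"nh":(.0125,{"w4":((82,157),[(48,95),(111,43),(173,119),(110,168)]),"w5":((205,122),[(50,95),(119,41),(178,119),(109,171)])}),
  "sh":(.022,{"w4":((198,181),[(55,76),(155,45),(190,148),(96,178)]),"w5":((326,145),[(52,77),(155,46),(186,152),(86,182)])}),
  "sq":(.022,{"w4":((322,114),[(118,50),(178,82),(122,180),(62,146)]),"w5":((455,76),[(122,52),(180,85),(116,185),(48,148)])})},2)
E
python3 m2.py
```

```text
nh w4 w5 z [0.0137 0.0125 0.0144 0.0145] gap 0.0007258582719727324
nh w4 c [ 0.5449 -0.3626] sides [0.0471 0.0505 0.047  0.0503] long-axis deg 18.39937232148461
nh w5 c [ 0.5455 -0.3622] sides [0.0467 0.0504 0.0472 0.0505] long-axis deg 18.922312345141684
sh w4 w5 z [0.0142 0.0126 0.0191 0.0158] gap 0.000927134091835008
sh w4 c [ 0.611  -0.2428] sides [0.0559 0.0588 0.0546 0.06  ] long-axis deg 0.6938611434283748
sh w5 c [ 0.6112 -0.2451] sides [0.0554 0.0594 0.0557 0.0598] long-axis deg 2.011879178798847
sq w4 w5 z [0.0203 0.0226 0.0199 0.0034] gap 0.0014019913106396496
sq w4 c [ 0.5822 -0.1004] sides [0.0349 0.0567 0.0365 0.0552] long-axis deg 134.37656595158296
sq w5 c [ 0.5828 -0.1023] sides [0.0357 0.0572 0.0424 0.0576] long-axis deg 131.02915486931414
```

```bash
python3 - <<'E'
from h import *
np.set_printoptions(precision=4,suppress=True)
s=monitor.read_state();print(s['q'],s['tool_pos'],R.from_rotvec(s['orientation']).as_matrix())
T=eyes.camera_model("top");S=eyes.camera_model("scene")
print(tri(T,[(380,297),(380,297),(497,375)],S,[(330,265),(387,363),(387,363)]))
E
```

```text
[-0.5589  0.3395  1.1883 -0.0002  1.6141 -1.8244] [ 0.6022 -0.3164  0.2509] [[-0.9537  0.3006 -0.0004]
 [ 0.3006  0.9537 -0.    ]
 [ 0.0003 -0.0001 -1.    ]]
[[ 0.3711 -0.1506  0.1565  0.0033]
 [ 0.4027 -0.2423 -0.2109  0.089 ]
 [ 0.2492 -0.3326  0.1661  0.0018]]
```

>>> arm_command(
  deltas=[
    [[-1.7,1.28,-2.0,0,0,6.8],[-1.7,1.28,-2.0,0,0,6.8],[-1.7,1.28,-2.0,0,0,6.8],[-1.7,1.28,-2.0,0,0,6.8],[-1.7,1.28,-2.0,0,0,6.8],[-1.7,1.28,-2.0,0,0,6.8],[-1.7,1.28,-2.0,0,0,6.5],[0,0,0,0,0,0],[0,0,0,0,0,0]],
  ],
  gripper=1,
  squeeze=25,
)

```text
t: 4.27
tool_pos: [0.4824, -0.2227, 0.1098]
orientation: [0.812, -3.033, -0.004]
force: [0.7, -0.1, 0.1]
opening: 0.0931
gripper_force: 0.0
```

```bash
cat > go.py <<'E'
import sys
from h import *
# go.py x y z yaw : remaining shift in cm and turn in deg about z; tilt check
x,y,z,yaw=map(float,sys.argv[1:5]); s=monitor.read_state(); M=R.from_rotvec(s['orientation']).as_matrix()
a=np.degrees(np.arctan2(M[1,1],M[0,1]))
print("t",round(s['t'],2),"shift cm",((np.array([x,y,z])-s['tool_pos'])*100).round(2),"turn",round((yaw-a+180)%360-180,2),"yaw",a.round(2),"tool z",M[:,2].round(4),"q6",s['q'][5].round(3),"F",s['force'].round(1))
E
python3 go.py .4836 -.2265 .003 120
```

```text
t 4.27 shift cm [  0.12  -0.38 -10.68] turn 0.04 yaw 119.96 tool z [-0.0023  0.0019 -1.    ] q6 -2.623 F [ 0.7 -0.1  0.1]
```

>>> arm_command(
  deltas=[
    [[0.06,-0.2,-2.2,0,0,-0.5],[0.06,-0.18,-2.2,0,0,-0.5],[0,0,-2.2,0,0,0],[0,0,-2.2,0,0,0],[0,0,-1.3,0,0,0],[0,0,-0.5,0,0,0],[0,0,0,0,0,0],[0,0,0,0,0,0]],
  ],
)

```text
t: 4.93
tool_pos: [0.4864, -0.23, 0.0064]
orientation: [-0.784, 3.041, -0.002]
force: [0.3, -0.2, -0.4]
opening: 0.0932
gripper_force: 0.0
```

>>> arm_command(
  deltas=[
    [[0,0,0,0,0,0],[0,0,0,0,0,0],[0,0,0,0,0,0],[0,0,0,0,0,0],[0,0,0,0,0,0],[0,0,0,0,0,0]],
  ],
  gripper=-1,
)

```text
t: 5.43
tool_pos: [0.4852, -0.2296, 0.0051]
orientation: [-0.785, 3.042, -0.0]
force: [0.7, -0.6, 1.7]
opening: 0.058
gripper_force: 22.6
```

```bash
python3 go.py .4836 -.2265 .004 119
```

```text
t 5.43 shift cm [-0.16  0.31 -0.11] turn 0.06 yaw 118.94 tool z [ 1.e-04 -0.e+00 -1.e+00] q6 -2.613 F [ 0.7 -0.6  1.7]
```

>>> arm_command(
  deltas=[
    [[0,0,1.5,0,0,-2],[0,0,3.0,0,0,-4],[0.5,-1.1,2.5,0,0,-4.2],[1.0,-2.2,0,0,0,0],[1.0,-2.2,0,0,0,0],[1.0,-2.2,0,0,0,0],[1.0,-2.2,0,0,0,0],[1.0,-2.2,0,0,0,0],[0.48,-1.18,0,0,0,0],[0,0,0,0,0,0],[0,0,0,0,0,0],[0,0,0,0,0,0]],
  ],
)

```text
t: 6.43
tool_pos: [0.5444, -0.3614, 0.0742]
orientation: [0.512, -3.099, -0.002]
force: [-0.7, 0.2, -1.5]
opening: 0.0575
gripper_force: 25.0
```

```bash
python3 go.py .545 -.3624 .0175 108.7; python3 snap.py w6;python3 tiles.py pics/c3.png w6:.51,-.38,.02 w6:.545,-.3624,.02 w6:.46,-.0445,.0167
```

```text
t 6.43 shift cm [ 0.06 -0.1  -5.67] turn -0.06 yaw 108.76 tool z [-0.0011  0.0011 -1.    ] q6 -2.563 F [-0.7  0.2 -1.5]
w6:.51,-.38,.02 topleft 244 145
w6:.545,-.3624,.02 topleft 253 207
w6:.46,-.0445,.0167 topleft 724 233
```

View pics/w6.png

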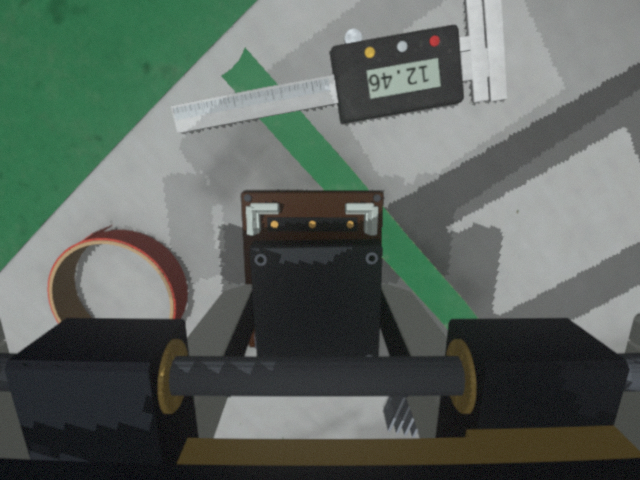

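View w6: the brick hangs over the nest, with near screws at (260,259) and (372,258) and nest pads at (275,224), (312,224), (349,224). I'll compare them along nest axes.

```bash
python3 - <<'E'
from crops import *
np.set_printoptions(precision=4,suppress=True)
import pickle
s,m=pickle.load(open("pics/w6.pkl","rb")); print(s['tool_pos'])
a=np.radians(18.7);A=np.array([[np.cos(a),np.sin(a)],[-np.sin(a),np.cos(a)]])
for n,p,z in(("screws",[(260,259),(372,258)],.0858),("pads",[(275,224),(312,224),(349,224)],.0125)):
    P=plane(m,p,z)[:,:2]; print(n,P,"rel tool, along nest x,y mm",1000*(P-s['tool_pos'][:2])@A.T)
E
```

```text
[ 0.5444 -0.3614  0.0742]
screws [[ 0.5274 -0.3922]
 [ 0.5115 -0.3468]] rel tool, along nest x,y mm [[-26.0079 -23.7682]
 [-26.4795  24.3176]]
pads [[ 0.5282 -0.3932]
 [ 0.5209 -0.3716]
 [ 0.5135 -0.3499]] rel tool, along nest x,y mm [[-25.5272 -24.9554]
 [-25.5367  -2.0886]
 [-25.5576  20.7844]]
```

>>> arm_command(
  deltas=[
    [[0.1,-0.1,-2,0,0,0],[0,0,-2,0,0,0],[0,0,-0.5,0,0,0],[0,0,-0.4,0,0,0],[0,0,-0.4,0,0,0],[0,0,-0.2,0,0,0],[0,0,-0.2,0,0,0],[0,0,0,0,0,0],[0,0,0,0,0,0]],
  ],
)

```text
t: 7.23
tool_pos: [0.5463, -0.3636, 0.0186]
orientation: [-0.512, 3.099, -0.001]
force: [-0.1, -0.1, -0.9]
opening: 0.0577
gripper_force: 25.0
```

```bash
python3 go.py .546 -.3634 .0175 108.7
```

```text
t 7.23 shift cm [-0.03  0.02 -0.11] turn -0.05 yaw 108.75 tool z [ 7.e-04 -6.e-04 -1.e+00] q6 -2.563 F [-0.1 -0.1 -0.9]
```

>>> arm_command(
  deltas=[
    [[0,0,-0.1,0,0,0],[0,0,-0.05,0,0,0],[0,0,0,0,0,0],[0,0,0,0,0,0]],
  ],
)

```text
t: 7.57
tool_pos: [0.5464, -0.3637, 0.0171]
orientation: [-0.512, 3.099, -0.001]
force: [-0.2, -0.7, 2.5]
opening: 0.0576
gripper_force: 25.0
```

>>> arm_command(
  deltas=[
    [[0,0,0,0,0,0],[0,0,0,0,0,0],[0,0,0,0,0,0],[0,0,0,0,0,0],[0,0,1.5,0,0,0],[0,0,3,0,0,0],[0,0,4,0,0,0],[0,0,4,0,0,0],[0,0,0,0,0,-4],[0,0,0,0,0,0]],
  ],
  gripper=1,
)

```text
t: 8.4
tool_pos: [0.5483, -0.3652, 0.1475]
orientation: [-0.397, 3.11, -0.01]
force: [-0.3, 0.1, 0.1]
opening: 0.0928
gripper_force: 0.0
```

```bash
python3 snap.py w7;python3 go.py .4623 -.0445 .12 114;python3 tiles.py pics/c3.png w7:.53,-.37,.0287 w7:.546,-.3624,.0287 w6:.51,-.38,.02
```

```text
t 8.45 shift cm [-8.46 31.96 -2.43] turn 9.22 yaw 104.78 tool z [ 0.0031 -0.0024 -1.    ] q6 -2.494 F [ 0.5  0.3 -1.7]
w7:.53,-.37,.0287 topleft 257 156
w7:.546,-.3624,.0287 topleft 261 178
w6:.51,-.38,.02 topleft 244 145
```

View pics/c3.png

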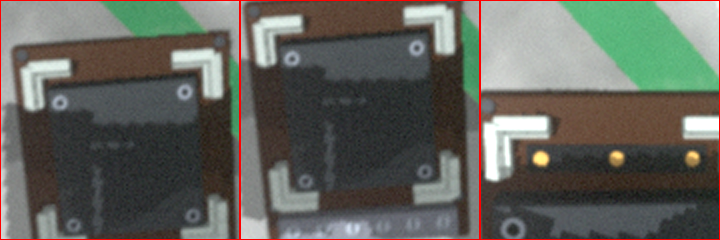

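>>> arm_command(
  deltas=[
    [[-1.06,4.0,-0.3,0,0,1.15],[-1.06,4.0,-0.3,0,0,1.15],[-1.06,4.0,-0.3,0,0,1.15],[-1.06,4.0,-0.3,0,0,1.15],[-1.06,4.0,-0.3,0,0,1.15],[-1.06,4.0,-0.3,0,0,1.15],[-1.06,4.0,-0.3,0,0,1.15],[-1.04,3.96,-0.3,0,0,1.17],[0,0,0,0,0,0],[0,0,0,0,0,0],[0,0,0,0,0,0]],
  ],
)

```text
t: 9.37
tool_pos: [0.4608, -0.0437, 0.1167]
orientation: [0.655, -3.071, -0.0]
force: [-0.1, -0.5, 0.2]
opening: 0.0929
gripper_force: 0.0
```

```bash
python3 go.py .4623 -.0445 .004 114; python3 - <<'E'
from m2 import *
meas({"bh@nest":(.0287,{"w7":((261,178),[(52,58),(177,48),(185,172),(66,181)])})},2)
E
```

```text
t 9.37 shift cm [  0.15  -0.08 -11.27] turn -0.09 yaw 114.09 tool z [-1.4e-03 -2.0e-04 -1.0e+00] q6 -2.196 F [-0.1 -0.5  0.2]
bh@nest w7 c [ 0.5444 -0.3628] sides [0.0478 0.0499 0.0476 0.0499] long-axis deg 19.699645181999536
```

>>> arm_command(
  deltas=[
    [[0.05,0,-3,0,0,0],[0.05,-0.05,-3,0,0,0],[0,0,-3,0,0,0],[0,0,-1.3,0,0,0],[0,0,-0.7,0,0,0],[0,0,-0.25,0,0,0],[0,0,0,0,0,0],[0,0,0,0,0,0],[0,0,0,0,0,0]],
  ],
  gripper=0.3,
)

```text
t: 10.12
tool_pos: [0.4637, -0.0448, 0.0064]
orientation: [-0.651, 3.071, -0.002]
force: [0.6, -0.1, 0.1]
opening: 0.0605
gripper_force: 0.0
```

>>> arm_command(
  deltas=[
    [[0,0,0,0,0,0],[0,0,0,0,0,0],[0,0,0,0,0,0],[0,0,0,0,0,0],[0,0,0,0,0,0],[0,0,0,0,0,0],[0,0,0,0,0,0]],
  ],
  gripper=-1,
)

```text
t: 10.7
tool_pos: [0.4624, -0.0442, 0.0049]
orientation: [-0.653, 3.073, -0.0]
force: [-0.1, -0.6, 0.5]
opening: 0.0225
gripper_force: 25.0
```

```bash
python3 go.py .5226 .2486 .08 62.7
```

```text
t 10.7 shift cm [ 6.02 29.28  7.51] turn -51.28 yaw 113.98 tool z [ 0. -0. -1.] q6 -2.195 F [-0.1 -0.6  0.5]
```

>>> arm_command(
  deltas=[
    [[0,0,2,0,0,0],[0,0,4,0,0,0],[0.2,1.0,3.5,0,0,-4.1],[0.72,3.5,0,0,0,-6.4],[0.72,3.5,0,0,0,-6.4],[0.72,3.5,0,0,0,-6.4],[0.72,3.5,0,0,0,-6.4],[0.72,3.5,0,0,0,-6.4],[0.72,3.5,0,0,0,-6.4],[0.72,3.5,0,0,0,-6.4],[0.6,2.9,0,0,0,-2.4],[0.18,0.88,0,0,0,0]],
  ],
)

```text
t: 11.7
tool_pos: [0.5223, 0.2508, 0.0998]
orientation: [-0.734, -3.055, -0.002]
force: [0.2, -0.2, -0.7]
opening: 0.0228
gripper_force: 25.0
```

>>> arm_command(
  deltas=[
    [[0,0,-1,0,0,0],[0,0,-1,0,0,0],[0,0,0,0,0,0],[0,0,0,0,0,0],[0,0,0,0,0,0],[0,0,0,0,0,0]],
  ],
)

```text
t: 12.2
tool_pos: [0.5226, 0.2458, 0.0802]
orientation: [0.735, 3.054, 0.0]
force: [-0.1, -0.4, 0.4]
opening: 0.0228
gripper_force: 25.0
```

```bash
python3 snap.py w8; python3 go.py .5226 .2486 .0175 62.7; python3 tiles.py pics/c4.png w8:.495,.262,.02 w8:.5226,.2486,.05 w8:.5475,.1308,.03
```

```text
t 12.25 shift cm [-0.01  0.26 -6.29] turn -0.24 yaw 62.94 tool z [ 7.e-04  2.e-04 -1.e+00] q6 -0.747 F [ 0.4 -0.8 -0.8]
w8:.495,.262,.02 topleft 259 155
w8:.5226,.2486,.05 topleft 261 220
w8:.5475,.1308,.03 topleft 120 315
```

View pics/c4.png

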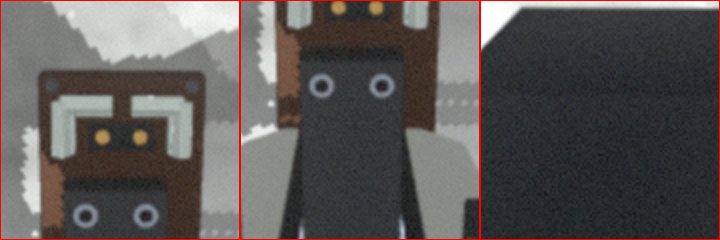

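```bash
cat > rel.py <<'E'
import sys,pickle
from h import *
np.set_printoptions(precision=2,suppress=True)
def rel(img,tl,s,angdeg,**sets):   # mean of marked points in nest axes relative to the tool, mm
    st,m=pickle.load(open(f"pics/{img}.pkl","rb")); a=np.radians(angdeg);A=np.array([[np.cos(a),np.sin(a)],[-np.sin(a),np.cos(a)]])
    for n,(z,t) in sets.items():
        P=plane(m,(np.array(t)+.5)/s-.5+np.array(tl),z)[:,:2]; print(n,(1000*(P-st['tool_pos'][:2])@A.T).tolist())
    return A
E
python3 - <<'E'
from rel import *
rel("w8",(259,155),2,152.7,screws=(.092,[(86,216),(147,216)]),pads=(.0125,[(102,137),(140,137)]),guide_outer=(.024,[(52,95),(192,95)]))
E
```

```text
screws [[24.68919894430172, 6.39324708936067], [24.74000287055894, -6.703355805747897]]
pads [[25.021849402026422, 4.2389380527441896], [25.070822299577873, -7.7983676256491945]]
guide_outer [[40.152576632262154, 18.88606415873339], [40.3267292694939, -22.667833047764805]]
```

>>> arm_command(
  deltas=[
    [[0.08,0.15,-1.5,0,0,-0.2],[0,0,-2,0,0,0],[0,0,-1.3,0,0,0],[0,0,-0.4,0,0,0],[0,0,-0.4,0,0,0],[0,0,-0.3,0,0,0],[0,0,-0.3,0,0,0],[0,0,-0.1,0,0,0],[0,0,0,0,0,0],[0,0,0,0,0,0],[0,0,0,0,0,0]],
  ],
)

```text
t: 13.17
tool_pos: [0.5234, 0.2484, 0.0174]
orientation: [0.739, 3.053, 0.001]
force: [-0.4, -0.4, -0.1]
opening: 0.0227
gripper_force: 25.0
```

>>> arm_command(
  deltas=[
    [[0,0,-0.1,0,0,0],[0,0,0,0,0,0],[0,0,0,0,0,0]],
  ],
)

```text
t: 13.42
tool_pos: [0.5236, 0.2485, 0.0167]
orientation: [0.739, 3.053, 0.001]
force: [-1.8, -1.0, 5.0]
opening: 0.0227
gripper_force: 25.0
```

>>> arm_command(
  deltas=[
    [[0,0,0,0,0,0],[0,0,0,0,0,0],[0,0,0,0,0,0],[0,0,1.5,0,0,0],[0,0,3,0,0,0],[0,0,4,0,0,0],[0,0,4,0,0,0],[0,0,0,0,0,0],[0,0,0,0,0,0]],
  ],
  gripper=0.2,
)

```text
t: 14.17
tool_pos: [0.5254, 0.2491, 0.1445]
orientation: [0.738, 3.048, 0.006]
force: [-1.2, -0.4, -1.1]
opening: 0.0555
gripper_force: 0.0
```

```bash
python3 snap.py w9; python3 go.py .4583 .1127 .10 64.3; python3 tiles.py pics/c5.png w9:.505,.262,.0287 w9:.5226,.2486,.0287 w9:.4583,.1127,.0167
```

```text
t 14.22 shift cm [ -6.55 -13.58  -4.18] turn 1.51 yaw 62.79 tool z [ 2.1e-03  8.0e-04 -1.0e+00] q6 -0.741 F [ 0.4  0.5 -1.2]
w9:.505,.262,.0287 topleft 258 151
w9:.5226,.2486,.0287 topleft 253 179
w9:.4583,.1127,.0167 topleft 69 181
```

View pics/c5.png

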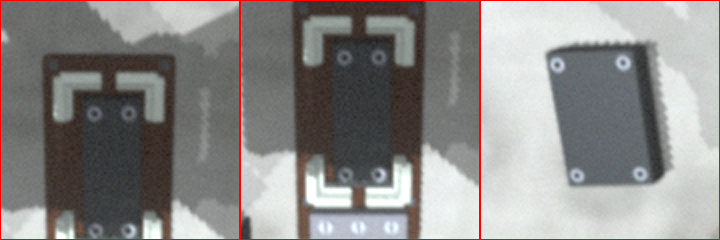

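Tiles: eighth brick sits between its guides. Quarter brick screws in tile 3 are at (78,65), (144,62), (161,174), (97,176).

```bash
python3 - <<'E'
from m2 import *
meas({"be@nest":(.0287,{"w9":((253,179),[(105,58),(139,57),(140,174),(106,175)])}),"bq":(.0167,{"w9":((69,181),[(78,65),(144,62),(161,174),(97,176)])})},2)
E
```

```text
be@nest w9 c [0.5221 0.2495] sides [0.0129 0.0466 0.0134 0.0466] long-axis deg 153.18690720998097
bq w9 c [0.4583 0.1128] sides [0.027  0.0471 0.0272 0.0469] long-axis deg 154.1316029334165
```

>>> arm_command(
  deltas=[
    [[-1.3,-2.7,0,0,0,0.3],[-1.3,-2.7,0,0,0,0.3],[-1.3,-2.7,0,0,0,0.3],[-1.3,-2.7,0,0,0,0.3],[-1.3,-2.7,0,0,0,0.3],[0,0,-2,0,0,0],[0,0,0,0,0,0],[0,0,0,0,0,0],[0,0,0,0,0,0]],
  ],
  gripper=0.6,
)

```text
t: 14.97
tool_pos: [0.4575, 0.1136, 0.1201]
orientation: [-0.698, -3.061, 0.001]
force: [-0.1, 0.3, -0.2]
opening: 0.0743
gripper_force: 0.0
```

```bash
python3 go.py .4583 .1127 .0045 64.3
```

```text
t 14.97 shift cm [  0.08  -0.09 -11.56] turn -0.01 yaw 64.31 tool z [-2.2e-03 -1.0e-04 -1.0e+00] q6 -0.988 F [-0.1  0.3 -0.2]
```

>>> arm_command(
  deltas=[
    [[0,-0.05,-3,0,0,0],[0,0,-3,0,0,0],[0,0,-3,0,0,0],[0,0,-1.5,0,0,0],[0,0,-0.8,0,0,0],[0,0,-0.25,0,0,0],[0,0,0,0,0,0],[0,0,0,0,0,0],[0,0,0,0,0,0]],
  ],
)

```text
t: 15.72
tool_pos: [0.4596, 0.1131, 0.007]
orientation: [0.698, 3.06, 0.001]
force: [-0.9, 0.5, 1.0]
opening: 0.0745
gripper_force: 0.0
```

>>> arm_command(
  deltas=[
    [[0,0,0,0,0,0],[0,0,0,0,0,0],[0,0,0,0,0,0],[0,0,0,0,0,0],[0,0,0,0,0,0],[0,0,0,0,0,0]],
  ],
  gripper=-1,
)

```text
t: 16.22
tool_pos: [0.4581, 0.1127, 0.0054]
orientation: [0.699, 3.063, 0.0]
force: [-0.1, 0.2, 0.4]
opening: 0.039
gripper_force: 0.0
```

```bash
python3 go.py .6146 .0409 .08 74.8
```

```text
t 16.22 shift cm [15.65 -7.18  7.46] turn 10.51 yaw 64.29 tool z [ 1.e-04  0.e+00 -1.e+00] q6 -0.99 F [-0.1  0.2  0.4]
```

>>> arm_command(
  deltas=[
    [[0,0,0,0,0,0],[0,0,0,0,0,0],[0,0,2,0,0,0],[0,0,3.5,0,0,0],[0,0,3.5,0,0,0],[2.6,-1.2,0.5,0,0,1.75],[2.6,-1.2,0,0,0,1.75],[2.6,-1.2,0,0,0,1.75],[2.6,-1.2,0,0,0,1.75],[2.6,-1.2,0,0,0,1.75],[2.65,-1.18,0,0,0,1.76],[0,0,0,0,0,0]],
  ],
)

```text
t: 17.22
tool_pos: [0.6178, 0.0385, 0.0995]
orientation: [0.415, 3.113, -0.001]
force: [0.4, 1.2, -1.5]
opening: 0.0365
gripper_force: 25.0
```

>>> arm_command(
  deltas=[
    [[0,0,-1,0,0,0],[0,0,-1,0,0,0],[0,0,0,0,0,0],[0,0,0,0,0,0],[0,0,0,0,0,0],[0,0,0,0,0,0]],
  ],
)

```text
t: 17.72
tool_pos: [0.6145, 0.0413, 0.081]
orientation: [0.414, 3.113, 0.0]
force: [-0.1, -0.5, 0.4]
opening: 0.0366
gripper_force: 25.0
```

```bash
python3 snap.py w10; python3 go.py .6146 .0409 .0175 74.8; python3 tiles.py pics/c6.png w10:.587,.049,.02 w10:.6146,.0409,.05 w10:.5475,.1308,.03
```

```text
t 17.77 shift cm [-0.01 -0.04 -6.37] turn -0.03 yaw 74.83 tool z [ 0.0011 -0.     -1.    ] q6 -1.322 F [-0.5 -0.1  0.6]
w10:.587,.049,.02 topleft 256 160
w10:.6146,.0409,.05 topleft 255 221
w10:.5475,.1308,.03 topleft 381 58
```

View pics/c6.png

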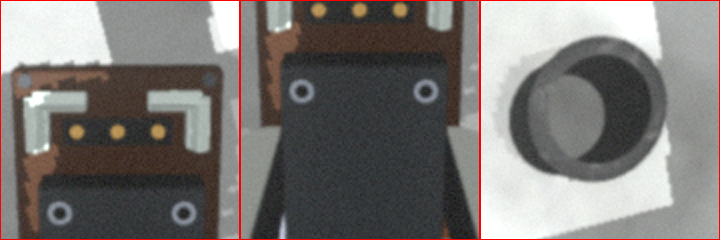

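```bash
python3 - <<'E'
from rel import *
rel("w10",(256,160),2,164.8,screws=(.0923,[(60,213),(184,212)]),pads=(.0125,[(77,132),(117,132),(158,132)]),guide_outer=(.024,[(23,93),(211,93)]))
E
```

```text
screws [[22.94604297236022, 13.057587129216994], [23.185409241095414, -13.718197931820443]]
pads [[23.1724521690453, 13.832918022123554], [23.17830294396735, 1.0972827551030153], [23.187577640599805, -11.957840945523575]]
guide_outer [[37.63423466769981, 29.11595238073833], [37.66987808499733, -27.045831775725667]]
```

>>> arm_command(
  deltas=[
    [[-0.03,-0.12,-1.5,0,0,0],[0,0,-2,0,0,0],[0,0,-1.3,0,0,0],[0,0,-0.4,0,0,0],[0,0,-0.4,0,0,0],[0,0,-0.3,0,0,0],[0,0,-0.3,0,0,0],[0,0,-0.15,0,0,0],[0,0,0,0,0,0],[0,0,0,0,0,0],[0,0,0,0,0,0]],
  ],
)

```text
t: 18.68
tool_pos: [0.6147, 0.0397, 0.0175]
orientation: [0.415, 3.113, 0.0]
force: [0.3, -0.2, 0.6]
opening: 0.0364
gripper_force: 25.0
```

>>> arm_command(
  deltas=[
    [[0,0,-0.1,0,0,0],[0,0,0,0,0,0],[0,0,0,0,0,0]],
  ],
)

```text
t: 18.93
tool_pos: [0.6149, 0.0397, 0.0172]
orientation: [0.415, 3.113, 0.0]
force: [-2.0, -0.6, 7.5]
opening: 0.0363
gripper_force: 25.0
```

>>> arm_command(
  deltas=[
    [[0,0,0,0,0,0],[0,0,0,0,0,0],[0,0,0,0,0,0],[0,0,1.5,0,0,0],[0,0,4,0,0,0],[0,0,4,0,0,0],[0,0,4,0,0,0],[0,0,0,0,0,0],[0,0,0,0,0,0]],
  ],
  gripper=0.5,
)

```text
t: 19.68
tool_pos: [0.6168, 0.0397, 0.1549]
orientation: [0.414, 3.107, 0.001]
force: [0.3, -0.4, -0.6]
opening: 0.0696
gripper_force: 0.0
```

```bash
python3 snap.py w11
```

>>> arm_command(
  deltas=[
    [[-1.0,-2.8,0,0,0,-6.4],[-0.8,-2.8,0,0,0,-6.4],[-0.6,-2.8,0,0,0,-6.4],[-0.4,-2.8,0,0,0,-6.4],[-0.4,-2.8,0,0,0,-6.2],[0,0,0,0,0,0],[0,0,0,0,0,0],[0,0,0,0,0,0],[0,0,0,0,0,0]],
  ],
)

```text
t: 20.48
tool_pos: [0.5818, -0.099, 0.1496]
orientation: [-1.249, -2.88, -0.0]
force: [0.4, -0.4, 0.2]
opening: 0.0698
gripper_force: 0.0
```

```bash
python3 snap.py w12; python3 go.py .5825 -.1015 .03 43;  python3 tiles.py pics/c7.png w11:.6146,.0409,.0287 w12:.5825,-.1015,.022 w12:.611,-.244,.022 
```

```text
t 20.53 shift cm [  0.05  -0.25 -12.  ] turn -0.13 yaw 43.13 tool z [-1.3e-03  6.0e-04 -1.0e+00] q6 -1.008 F [ 0.2 -0.1 -0.6]
w11:.6146,.0409,.0287 topleft 256 175
w12:.5825,-.1015,.022 topleft 255 181
w12:.611,-.244,.022 topleft 170 314
```

View pics/c7.png

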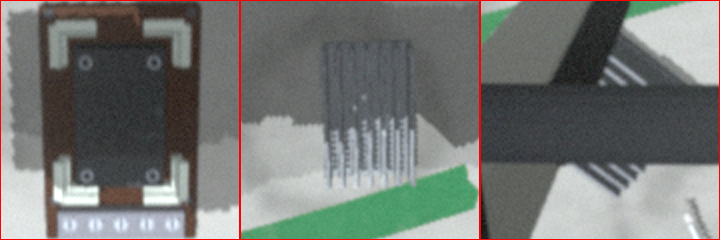

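Tiles:
- **Quarter brick:** seated, screws at (85,63), (153,63), (153,175), (86,176).
- **Quarter sink:** aligned with the tool, top corners about (83,41), (174,41), (176,186), (84,187).

```bash
python3 - <<'E'
from m2 import *
from rel import rel
meas({"bq@nest":(.0287,{"w11":((256,175),[(85,63),(153,63),(153,175),(86,176)])}),"sq":(.022,{"w12":((255,181),[(83,41),(174,41),(176,186),(84,187)]),"w4":((322,114),[(118,50),(178,82),(122,180),(62,146)])})},2)
# automatic profile of the sink along its length: mean gray along centre columns of the w12 tile
im=cv2.imread("pics/w12.png",0)[181:301,255:375].astype(float)
print("rows",im[:,45:85].mean(1).round()[14:104].astype(int).tolist()); print("cols",im[25:60,:].mean(0).round()[30:100].astype(int).tolist())
E
```

```text
bq@nest w11 c [0.61 0.04] sides [0.03 0.05 0.03 0.05] long-axis deg 165.0224754934826
sq w12 w4 z [0.01 0.01 0.02 0.02] gap 0.0032754802484992757
sq w12 c [ 0.58 -0.1 ] sides [0.04 0.06 0.04 0.06] long-axis deg 133.82980237663418
sq w4 c [ 0.58 -0.1 ] sides [0.03 0.06 0.04 0.06] long-axis deg 134.37656595158296
rows [63, 63, 62, 62, 62, 61, 57, 56, 57, 57, 58, 60, 60, 61, 61, 60, 61, 61, 62, 60, 61, 60, 61, 61, 60, 60, 60, 61, 60, 61, 61, 61, 61, 62, 63, 62, 61, 61, 62, 63, 63, 62, 62, 62, 65, 69, 74, 76, 73, 76, 80, 86, 93, 93, 91, 93, 92, 93, 96, 96, 95, 98, 97, 95, 98, 98, 96, 98, 100, 98, 103, 112, 116, 119, 123, 126, 127, 127, 125, 122, 118, 114, 111, 107, 103, 99, 95, 91, 88, 86]
cols [69, 70, 71, 71, 71, 70, 71, 70, 70, 69, 67, 64, 61, 55, 57, 62, 62, 61, 62, 62, 57, 58, 62, 63, 62, 62, 63, 62, 60, 62, 63, 65, 63, 64, 63, 61, 62, 63, 62, 60, 61, 61, 61, 63, 64, 61, 59, 58, 62, 63, 63, 63, 62, 56, 54, 61, 63, 62, 65, 65, 65, 63, 62, 61, 62, 63, 63, 62, 64, 64]
```

```bash
python3 - <<'E'
from m2 import *
from rel import rel
np.set_printoptions(precision=4,suppress=True)
meas({"bq@nest":(.0287,{"w11":((256,175),[(85,63),(153,63),(153,175),(86,176)])}),"sq":(.022,{"w12":((255,181),[(83,49),(174,49),(176,186),(84,187)])})},2)
rel("w12",(255,181),2,133.1,near_top=(.022,[(128,49.5)]),near_bot=(.0,[(128,41)]),far=(.022,[(130,186)]),sides=(.022,[(84,187),(176,187)]))
E
```

```text
bq@nest w11 c [0.6147 0.04  ] sides [0.0266 0.0462 0.0274 0.0466] long-axis deg 165.0224754934826
sq w12 c [ 0.5845 -0.0988] sides [0.0358 0.0571 0.038  0.0575] long-axis deg 133.86227329125504
near_top [[26.77675249889537, -1.5585853497304938]]
near_bot [[26.820818558371233, -1.683809032890605]]
far [[-30.071157053645603, -2.5193753485179027]]
sides [[-30.5275106137532, 16.504034836096885], [-30.498927949848817, -21.54804592735755]]
```

>>> arm_command(
  deltas=[
    [[0.25,0.1,-3,0,0,0.6],[0,0,-3,0,0,0],[0,0,-3,0,0,0],[0,0,-2,0,0,0],[0,0,0,0,0,0],[0,0,0,0,0,0],[0,0,0,0,0,0],[0,0,0,0,0,0]],
  ],
)

```text
t: 21.2
tool_pos: [0.5866, -0.0994, 0.0434]
orientation: [1.235, 2.885, 0.001]
force: [1.0, 0.2, 1.1]
opening: 0.0697
gripper_force: 0.0
```

```bash
python3 go.py .5845 -.0987 .004 43.7
```

```text
t 21.2 shift cm [-0.21  0.07 -3.94] turn 0.06 yaw 43.64 tool z [ 3.6e-03 -9.0e-04 -1.0e+00] q6 -1.016 F [1.  0.2 1.1]
```

>>> arm_command(
  deltas=[
    [[0,0,-1.5,0,0,0],[0,0,-0.5,0,0,0],[0,0,0,0,0,0],[0,0,0,0,0,0],[0,0,0,0,0,0],[0,0,0,0,0,0]],
  ],
)

```text
t: 21.7
tool_pos: [0.5853, -0.0994, 0.0218]
orientation: [1.237, 2.886, 0.0]
force: [0.4, -0.4, -0.2]
opening: 0.0696
gripper_force: 0.0
```

```bash
python3 go.py .5845 -.0987 .004 43.7
```

```text
t 21.7 shift cm [-0.08  0.07 -1.78] turn 0.1 yaw 43.6 tool z [ 1.2e-03 -3.0e-04 -1.0e+00] q6 -1.016 F [ 0.4 -0.4 -0.2]
```

>>> arm_command(
  deltas=[
    [[-0.05,0.06,-0.8,0,0,0],[0,0,-0.6,0,0,0],[0,0,-0.3,0,0,0],[0,0,0,0,0,0],[0,0,0,0,0,0]],
  ],
)

```text
t: 22.12
tool_pos: [0.5837, -0.0985, 0.0032]
orientation: [-1.237, -2.886, 0.0]
force: [0.6, -0.2, -0.2]
opening: 0.0698
gripper_force: 0.0
```

>>> arm_command(
  deltas=[
    [[0,0,0,0,0,0],[0,0,0,0,0,0],[0,0,0,0,0,0],[0,0,0,0,0,0],[0,0,0,0,0,0],[0,0,0,0,0,0],[0,0,0,0,0,0],[0,0,0,0,0,0]],
  ],
  gripper=-1,
)

```text
t: 22.78
tool_pos: [0.5844, -0.0987, 0.0041]
orientation: [1.237, 2.887, 0.0]
force: [0.0, 0.4, 1.3]
opening: 0.0364
gripper_force: 25.0
```

```bash
python3 go.py .6147 .0400 .1 75
```

```text
t 22.78 shift cm [ 3.03 13.87  9.59] turn 31.4 yaw 43.6 tool z [ 2.e-04 -1.e-04 -1.e+00] q6 -1.015 F [0.  0.4 1.3]
```

>>> arm_command(
  deltas=[
    [[0,0,2,0,0,0],[0,0,4,0,0,0],[0,0,3,0,0,0],[0.4,2.8,0,0,0,6.3],[0.4,2.8,0,0,0,6.3],[0.6,2.8,0,0,0,6.3],[0.8,2.8,0,0,0,6.3],[0.83,2.67,0,0,0,6.2],[0,0,-1.5,0,0,0],[0,0,-1.5,0,0,0],[0,0,0,0,0,0],[0,0,0,0,0,0]],
  ],
)

```text
t: 23.78
tool_pos: [0.6133, 0.0402, 0.0627]
orientation: [-0.409, -3.112, 0.001]
force: [-0.3, 0.6, -0.2]
opening: 0.037
gripper_force: 25.0
```

>>> arm_command(
  deltas=[
    [[0,0,0,0,0,0],[0,0,0,0,0,0],[0,0,0,0,0,0]],
  ],
)

```text
t: 24.03
tool_pos: [0.6153, 0.0396, 0.0651]
orientation: [0.411, 3.113, 0.0]
force: [0.3, 0.3, 0.2]
opening: 0.0367
gripper_force: 25.0
```

```bash
python3 snap.py w13; python3 go.py .6147 .0400 .0328 75; python3 - <<'E'
import cv2
im=cv2.imread("pics/w13.png"); cv2.imwrite("pics/c8.png",cv2.resize(cv2.convertScaleAbs(im[150:350,180:460],alpha=1.6),None,fx=2,fy=2))
E
```

```text
t 24.08 shift cm [-0.05  0.03 -3.22] turn 0.03 yaw 74.97 tool z [ 0.0016 -0.     -1.    ] q6 -1.327 F [-1.5  1.2 -0.7]
```

>>> arm_command(
  deltas=[
    [[0,0,-1.5,0,0,0],[0,0,-0.8,0,0,0],[0,0,-0.4,0,0,0],[0,0,-0.2,0,0,0],[0,0,-0.1,0,0,0],[0,0,0,0,0,0],[0,0,0,0,0,0],[0,0,0,0,0,0]],
  ],
)

```text
t: 24.75
tool_pos: [0.615, 0.0401, 0.0345]
orientation: [0.41, 3.114, 0.0]
force: [-0.5, -0.4, -0.0]
opening: 0.0367
gripper_force: 25.0
```

>>> arm_command(
  deltas=[
    [[0,0,-0.1,0,0,0],[0,0,-0.05,0,0,0],[0,0,0,0,0,0],[0,0,0,0,0,0]],
  ],
)

```text
t: 25.08
tool_pos: [0.6148, 0.0401, 0.0327]
orientation: [0.41, 3.114, 0.0]
force: [0.1, -0.0, 1.0]
opening: 0.0369
gripper_force: 25.0
```

>>> arm_command(
  deltas=[
    [[0,0,-0.06,0,0,0],[0,0,0,0,0,0],[0,0,0,0,0,0]],
  ],
)

```text
t: 25.33
tool_pos: [0.615, 0.04, 0.0326]
orientation: [0.41, 3.114, 0.0]
force: [-1.4, 0.8, 5.1]
opening: 0.0368
gripper_force: 25.0
```

>>> arm_command(
  deltas=[
    [[0,0,0,0,0,0],[0,0,0,0,0,0],[0,0,0,0,0,0],[0,0,0,0,0,0],[0,0,1.5,0,0,0],[0,0,4,0,0,0],[0,0,4,0,0,0],[0,0,4,0,0,0],[0,0,0,0,0,0],[0,0,0,0,0,0],[0,0,0,0,0,0]],
  ],
  gripper=0.4,
)

```text
t: 26.25
tool_pos: [0.6144, 0.04, 0.1664]
orientation: [-0.41, -3.115, 0.0]
force: [-0.3, -0.3, -0.8]
opening: 0.0653
gripper_force: 0.0
```

```bash
python3 snap.py w14; python3 go.py .6112 -.244 .15 91.5; python3 - <<'E'
from crops import *
m=load("w14")[1]
print(proj(m,[(.6147,.04,.0507)]))
E
```

```text
t 26.3 shift cm [ -0.24 -28.41  -1.51] turn 16.5 yaw 75.0 tool z [-0.0025  0.     -1.    ] q6 -1.327 F [-0.4  0.  -0.9]
[[316.04025784 242.25795961]]
```

>>> arm_command(
  deltas=[
    [[-1,-3.5,0,0,0,2.0],[-0.5,-3.6,0,0,0,2.0],[0,-3.6,0,0,0,2.1],[0,-3.6,-0.4,0,0,2.1],[0,-3.6,-0.4,0,0,2.1],[0.3,-3.6,-0.4,0,0,2.1],[0.5,-3.6,-0.4,0,0,2.1],[0.5,-3.3,0,0,0,2.0],[0,0,0,0,0,0],[0,0,0,0,0,0],[0,0,0,0,0,0],[0,0,0,0,0,0]],
  ],
  gripper=1,
)

```text
t: 27.3
tool_pos: [0.612, -0.2425, 0.1494]
orientation: [0.042, -3.139, -0.002]
force: [0.7, 1.3, -0.7]
opening: 0.0932
gripper_force: 0.0
```

```bash
python3 snap.py w15; python3 go.py .6112 -.244 .004 91.5; python3 - <<'E'
import cv2,numpy as np
from crops import *
t=[]
for w,p in(("w14",(.6147,.04,.0507)),("w15",(.6112,-.244,.022))):
    im,m=load(w);u,v=proj(m,[p])[0].round().astype(int); print(w,"topleft",u-65,v-75)
    t.append(cv2.resize(cv2.convertScaleAbs(im[v-75:v+75,u-65:u+65],alpha=1.6),None,fx=3,fy=3,interpolation=cv2.INTER_CUBIC))
cv2.imwrite("pics/c8.png",np.hstack(t))
E
```

```text
t 27.35 shift cm [ -0.1   -0.16 -14.59] turn -0.07 yaw 91.57 tool z [-1.3e-03  9.0e-04 -1.0e+00] q6 -2.053 F [-0.6 -0.1 -0.3]
w14 topleft 251 167
w15 topleft 249 162
```

View pics/c8.png

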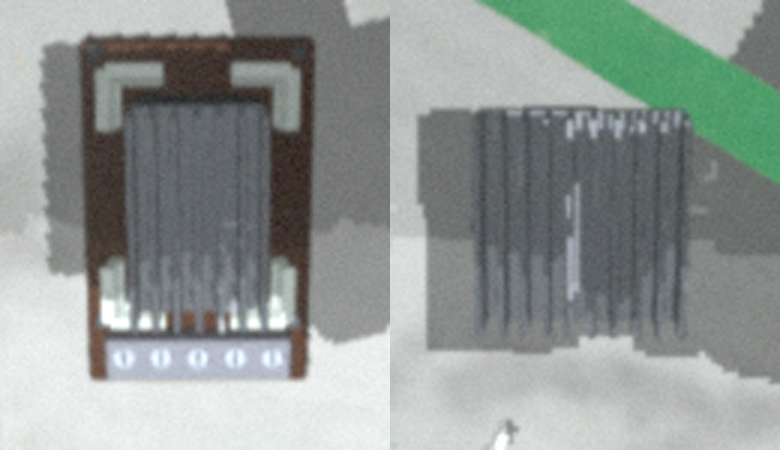

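View c8: quarter sink sits on the module between the guides, with fin tops spanning rows about 112–332 and columns 126–269. Half sink: near bottom edge at row 107, far fin ends at row 335, columns 84–297.

```bash
python3 - <<'E'
from rel import *
print("sq on module, module centre (.6147,.0400)")
rel("w14",(251,167),3,165,near_top=(.0507,[(197,112)]),near_bot=(.0287,[(197,99)]),far=(.0507,[(197,332)]),sides=(.0507,[(126,280),(269,280)]),guides=(.024,[(96,63),(301,63)]))
print("sh")
rel("w15",(249,162),3,181.5,near_bot=(0,[(190,107)]),near_top=(.022,[(190,121)]),far=(.022,[(190,336)]),sides=(.022,[(86,320),(297,320),(85,125),(298,125)]))
im=cv2.imread("pics/w15.png",0).astype(float)
print("rows from 192:",im[192:212,280:345].mean(1).round().astype(int).tolist(),"rows from 262:",im[262:284,280:345].mean(1).round().astype(int).tolist())
print("w14 rows from 195:",cv2.imread("pics/w14.png",0)[195:212,296:337].mean(1).round().astype(int).tolist())
E
```

```text
sq on module, module centre (.6147,.0400)
near_top [[29.572621846642498, -0.2558919645338698]]
near_bot [[29.576022039990345, -0.2726357911381317]]
far [[-29.171876874387873, -0.27353461522393435]]
sides [[-14.708192091153172, 18.31516522370256], [-14.706796936887429, -19.118442547007078]]
guides [[38.73207749531654, 27.22467283324435], [38.74872894969811, -28.594899097886305]]
sh
near_bot [[29.930197385834745, 2.995114138826429]]
near_top [[29.366127027912945, 2.801892135613099]]
far [[-30.164763341952096, 2.926818718336575]]
sides [[-25.52704058866808, 31.454403968258095], [-25.51675616270975, -26.452600424774747], [28.31097955659117, 30.293510904608983], [28.340639653149367, -25.478575168238688]]
rows from 192: [108, 108, 109, 110, 108, 93, 75, 76, 73, 70, 74, 75, 74, 70, 66, 64, 61, 58, 59, 59] rows from 262: [68, 68, 69, 69, 69, 70, 72, 75, 78, 78, 80, 82, 89, 94, 95, 96, 100, 107, 114, 118, 119, 118]
w14 rows from 195: [48, 39, 34, 31, 29, 30, 39, 52, 59, 60, 61, 62, 63, 63, 62, 63, 62]
```

>>> arm_command(
  deltas=[
    [[0,-0.15,-3,0,0,0],[0,0,-3,0,0,0],[0,0,-3,0,0,0],[0,0,-2.4,0,0,0],[0,0,-0.6,0,0,0],[0,0,0,0,0,0],[0,0,0,0,0,0],[0,0,0,0,0,0],[0,0,0,0,0,0],[0,0,0,0,0,0]],
  ],
)

```text
t: 28.18
tool_pos: [0.6139, -0.246, 0.033]
orientation: [-0.041, 3.138, -0.002]
force: [0.3, 0.1, -0.0]
opening: 0.093
gripper_force: 0.0
```

```bash
python3 go.py .6121 -.245 .004 91.5
```

```text
t 28.18 shift cm [-0.18  0.1  -2.9 ] turn -0.01 yaw 91.51 tool z [ 0.003  -0.0015 -1.    ] q6 -2.056 F [ 0.3  0.1 -0. ]
```

>>> arm_command(
  deltas=[
    [[-0.05,0.05,-1.2,0,0,0],[0,0,-1.0,0,0,0],[0,0,-0.5,0,0,0],[0,0,-0.15,0,0,0],[0,0,0,0,0,0],[0,0,0,0,0,0],[0,0,0,0,0,0],[0,0,0,0,0,0]],
  ],
)

```text
t: 28.85
tool_pos: [0.612, -0.245, 0.0021]
orientation: [0.041, -3.141, -0.0]
force: [0.4, 0.6, 0.7]
opening: 0.0927
gripper_force: 0.0
```

```bash
python3 go.py .6121 -.245 .004 91.5
```

```text
t 28.85 shift cm [ 0.01 -0.    0.19] turn 0.0 yaw 91.5 tool z [-1.e-04  1.e-04 -1.e+00] q6 -2.055 F [0.4 0.6 0.7]
```

>>> arm_command(
  deltas=[
    [[0,0,0.15,0,0,0],[0,0,0,0,0,0],[0,0,0,0,0,0],[0,0,0,0,0,0],[0,0,0,0,0,0],[0,0,0,0,0,0],[0,0,0,0,0,0],[0,0,0,0,0,0]],
  ],
  gripper=-1,
)

```text
t: 29.52
tool_pos: [0.6121, -0.2449, 0.0038]
orientation: [0.041, -3.141, 0.0]
force: [0.2, -0.4, 0.6]
opening: 0.0577
gripper_force: 25.0
```

```bash
python3 go.py .545 -.3628 .08 109.2; python3 - <<'E'
from m2 import *
meas({"bh@nest":(.0287,{"w7":((261,178),[(52,58),(177,48),(185,172),(66,181)]),})},2)
E
```

```text
t 29.52 shift cm [ -6.71 -11.79   7.62] turn 17.7 yaw 91.5 tool z [-0. -0. -1.] q6 -2.055 F [ 0.2 -0.4  0.6]
bh@nest w7 c [ 0.5444 -0.3628] sides [0.0478 0.0499 0.0476 0.0499] long-axis deg 19.699645181999536
```

>>> arm_command(
  deltas=[
    [[0,0,2,0,0,0],[0,0,3.5,0,0,0],[0,0,2.5,0,0,0],[-1.12,-1.97,0,0,0,2.9],[-1.12,-1.97,0,0,0,2.9],[-1.12,-1.97,0,0,0,2.9],[-1.12,-1.97,0,0,0,2.9],[-1.12,-1.97,0,0,0,2.9],[-1.13,-1.98,0,0,0,3.0],[0,0,0,0,0,0],[0,0,0,0,0,0],[0,0,0,0,0,0]],
  ],
)

```text
t: 30.52
tool_pos: [0.5448, -0.3628, 0.0836]
orientation: [-0.517, 3.099, 0.001]
force: [1.0, 0.9, -1.5]
opening: 0.058
gripper_force: 25.0
```

>>> arm_command(
  deltas=[
    [[0,0,0,0,0,0],[0,0,0,0,0,0],[0,0,0,0,0,0]],
  ],
)

```text
t: 30.77
tool_pos: [0.5453, -0.3624, 0.0838]
orientation: [0.52, -3.098, -0.0]
force: [-0.2, -0.2, -0.9]
opening: 0.0576
gripper_force: 25.0
```

```bash
python3 snap.py w16; python3 go.py .5448 -.3632 .0325 109; python3 - <<'E'
from crops import *
im,m=load("w16"); st=__import__("pickle").load(open("pics/w16.pkl","rb"))[0]
a=np.radians(18.9); C=np.array([.5448,-.3632])
for y in(-.0235,.0235):
    P=C+[np.cos(a)*-.025-np.sin(a)*y, np.sin(a)*-.025+np.cos(a)*y]
    u,v=proj(m,[(*P,.0287)])[0]; print("expected screw",u.round(1),v.round(1))
    g=cv2.cvtColor(im,cv2.COLOR_BGR2GRAY)[int(v)-9:int(v)+10,int(u)-9:int(u)+10]; print(g[2:17,2:17])
E
```

```text
t 30.82 shift cm [-0.04 -0.07 -5.13] turn -0.06 yaw 109.06 tool z [-0.e+00  1.e-04 -1.e+00] q6 -2.569 F [-1.3  0.4 -1.1]
expected screw 275.3 225.9
[[ 48  45  48  46  46  49  46  47  46  45  42  47  42  47  50]
 [ 56  59  60  56  57  57  62  59  60  58  59  58  56  59  59]
 [ 64  62  62  64  64  66  61  62  63  62  62  63  68  61  63]
 [ 61  64  62  66  64  66  70  69  62  67  66  65  62  64  63]
 [ 65  65  71  78  88  90  94  89  80  69  65  64  64  63  66]
 [ 65  65  81 108 130 134 133 130 110  87  67  63  62  62  64]
 [ 66  71 100 133 140 126 125 137 136 112  77  63  65  65  63]
 [ 63  83 122 131 107  85  82 106 130 131  95  67  60  62  64]
 [ 67  91 118 105  72  46  50  71 108 133 106  72  62  52  53]
 [ 67  76  93  83  52  37  40  51  88 122 107  74  61  46  44]
 [ 56  65  73  73  58  47  42  54  79  95  86  68  58  44  38]
 [ 45  52  66  76  73  66  62  71  75  73  58  47  44  41  38]
 [ 40  41  45  59  66  71  72  73  64  45  49  39  38  39  35]
 [ 40  40  40  43  54  56  54  55  45  46  43  38  35  38  37]
 [ 42  39  42  40  43  49  44  41  37  40  40  40  39  35  38]]
expect
[... 266 characters left out ...]
6  48]
 [ 58  61  58  71 108 127 129 129 129 129 122  85  57  47  43]
 [ 59  59  60  86 128 134 106  91  95 113 131 107  65  35  36]
 [ 53  55  56  89 122 109  74  51  52  89 130 128  72  42  37]
 [ 56  48  53  71  95  82  47  38  41  71 120 124  74  40  35]
 [ 50  42  42  59  76  65  43  40  42  78 119 101  55  37  33]
 [ 39  37  40  54  71  72  60  54  56  80 111  78  43  35  38]
 [ 35  34  31  40  56  72  71  69  69  77  78  55  37  35  34]
 [ 34  38  36  42  44  57  58  63  62  53  50  41  37  42  33]
 [ 35  37  35  36  34  39  45  44  42  40  38  36  35  36  35]
 [ 35  31  34  35  33  35  35  37  38  29  35  35  31  37  33]
 [ 33  36  37  35  38  35  39  33  36  35  38  36  37  33  37]]
```

```bash
python3 - <<'E'
from rel import *
rel("w16",(0,0),1,19,screws=(.0287,[(273.6,226.5),(353.3,225.8)]))
st,m=pickle.load(open("pics/w16.pkl","rb"));print(st['tool_pos'])
P=plane(m,[(273.6,226.5),(353.3,225.8)],.0287);d=P[1]-P[0];print(P,np.linalg.norm(d),np.degrees(np.arctan2(d[1],d[0])))
# sink near bottom edge column profile
g=cv2.imread("pics/w16.png",0);print(g[228:262,300:330].mean(1).round().astype(int).tolist())
zb=st['tool_pos'][2]-.0038
for r in range(232,258,4): rel("w16",(0,0),1,19,**{f"row{r}":(zb,[(315,r)])})
E
```

```text
screws [[-25.39989616004726, -25.16106296720901], [-25.87891511288943, 22.71782607103886]]
[ 0.55 -0.36  0.08]
[[ 0.53 -0.39  0.03]
 [ 0.51 -0.35  0.03]] 0.04788128522391639 109.57321398162526
[37, 35, 35, 34, 34, 34, 34, 33, 34, 33, 33, 34, 33, 37, 46, 53, 66, 90, 98, 96, 87, 82, 80, 85, 91, 89, 84, 84, 86, 85, 82, 79, 80, 79]
row232 [[-34.2759696459603, -0.16824861307551683]]
row236 [[-32.369216238202924, -0.16762839902642243]]
row240 [[-30.45134551093336, -0.16701146620058932]]
row244 [[-28.522203327326704, -0.16639782396761674]]
row248 [[-26.581633083840956, -0.16578748281784414]]
row252 [[-24.62947564731789, -0.16518045437600196]]
row256 [[-22.66556929039312, -0.16457675141612826]]
```

>>> arm_command(
  deltas=[
    [[0,-0.08,-1.5,0,0,0.4],[0,0,-1.5,0,0,0],[0,0,-1,0,0,0],[0,0,-0.5,0,0,0],[0,0,-0.3,0,0,0],[0,0,-0.15,0,0,0],[0,0,0,0,0,0],[0,0,0,0,0,0],[0,0,0,0,0,0],[0,0,0,0,0,0]],
  ],
)

```text
t: 31.65
tool_pos: [0.5452, -0.3644, 0.0351]
orientation: [-0.529, 3.096, -0.002]
force: [0.6, 0.3, -1.0]
opening: 0.0581
gripper_force: 25.0
```

>>> arm_command(
  deltas=[
    [[0,0,-0.1,0,0,0],[0,0,-0.05,0,0,0],[0,0,0,0,0,0],[0,0,0,0,0,0],[0,0,0,0,0,0]],
  ],
)

```text
t: 32.07
tool_pos: [0.5447, -0.364, 0.0328]
orientation: [0.529, -3.097, -0.0]
force: [0.9, 0.2, -0.7]
opening: 0.058
gripper_force: 25.0
```

>>> arm_command(
  deltas=[
    [[0.03,0.02,-0.08,0,0,0],[0,0,0,0,0,0],[0,0,0,0,0,0],[0,0,0,0,0,0]],
  ],
)

```text
t: 32.4
tool_pos: [0.5451, -0.364, 0.0323]
orientation: [-0.529, 3.097, -0.0]
force: [-1.9, 1.3, 2.4]
opening: 0.058
gripper_force: 25.0
```

Contact made, so I'll release, retreat and check.

>>> arm_command(
  deltas=[
    [[0,0,0,0,0,0],[0,0,0,0,0,0],[0,0,0,0,0,0],[0,0,0,0,0,0],[0,0,1.5,0,0,0],[0,0,4,0,0,0],[0,0,4,0,0,0],[0,0,4,0,0,0],[0,0,1.5,0,0,0],[0,0,0,0,0,0],[0,0,0,0,0,0],[0,0,0,0,0,0]],
  ],
  gripper=1,
)

```text
t: 33.4
tool_pos: [0.5446, -0.3634, 0.1812]
orientation: [0.529, -3.096, -0.002]
force: [-0.8, -0.5, -0.4]
opening: 0.0931
gripper_force: 0.0
```

```bash
python3 snap.py w17; python3 - <<'E'
from crops import *
im,m=load("w17"); u,v=proj(m,[(.545,-.3637,.0507)])[0].round().astype(int); print(u-65,v-75)
a=cv2.resize(cv2.convertScaleAbs(im[v-75:v+75,u-65:u+65],alpha=1.6),(390,450),interpolation=cv2.INTER_CUBIC)
t=eyes.read_camera("top"); b=cv2.resize(t[120:270,130:270],(400,450),interpolation=cv2.INTER_CUBIC)
cv2.imwrite("pics/c9.png",np.hstack([a,b]))
E
```

```text
250 162
```

View pics/c9.png

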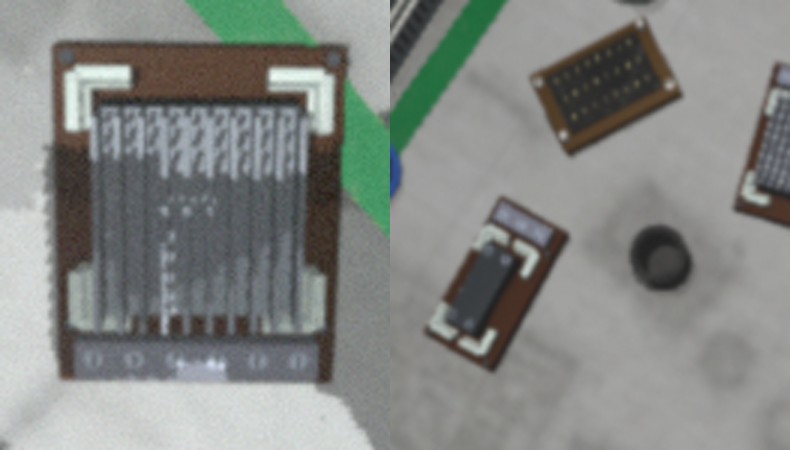

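Final view: the half sink sits squarely on its module between the guides, and the eighth module is seated. The loupe stands unmoved at top-view pixel (224,206). Handing in.

```bash
python3 -c "
from plant import ticket
print(ticket.close_job())"
```

```text
the job is handed in; nothing more can be done
None
```

The job is handed in: all three modules are seated in their matching nests, both heat sinks lie squarely on the half and quarter modules, everything is let go, and the loupe stands where it was (about 33 s of the 102 s used).

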